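Heft the tins and pull the loaded ones

TASK

Three closed tins that look alike lean in the rack; one or two of them hold a steel machine grip and the rest are empty. Heft them to tell which, then set every loaded tin gently upright on the steel tray, and leave each empty one seated in its own pocket of the rack. Do not drop a tin or tip it over, and leave everything else where it is.

Things in the scene. Friction and masses are not known exactly. Their poses are not given: they have to be found in the camera images.
- rack: Fixed plywood rack, 190 (x) by 260 mm (y), origin at table height, z up. Three pockets 85 mm apart along y hold the tins leaning 30 deg, tops towards its -x side (the robot). A pocket is 48 mm wide; side ribs reach 40 mm along the tin, the sloping back 75 mm, the front lip 12 mm. A closed box 89 mm high forms its robot side, x -121 to -37 mm.
- pocket_1 (a point): Foot of the left (+y) pocket, where the centre of its tin's underside rests: at (30, 85, 32) mm in the rack's frame. Its axes are the rack's.
- pocket_2 (a point): Foot of the middle pocket, where the centre of its tin's underside rests: at (30, 0, 32) mm in the rack's frame. Its axes are the rack's.
- pocket_3 (a point): Foot of the right (-y) pocket, where the centre of its tin's underside rests: at (30, -85, 32) mm in the rack's frame. Its axes are the rack's.
- tin_1: Closed square tin of dark steel, black lid, 44 x 44 mm, 110 mm tall, all three alike; starts leaning in the left (+y) pocket. Origin at the centre of its underside, z along its length to the lid, y along the rack's y. Empty it weighs about 0.1 kg, with a steel grip inside 0.3 to 0.45 kg; one or two of the three are loaded, which cannot be seen. The lid stays shut.
- tin_2: Closed square tin of dark steel, black lid, 44 x 44 mm, 110 mm tall, all three alike; starts leaning in the middle pocket. Origin at the centre of its underside, z along its length to the lid, y along the rack's y. Empty it weighs about 0.1 kg, with a steel grip inside 0.3 to 0.45 kg; one or two of the three are loaded, which cannot be seen. The lid stays shut.
- tin_3: Closed square tin of dark steel, black lid, 44 x 44 mm, 110 mm tall, all three alike; starts leaning in the right (-y) pocket. Origin at the centre of its underside, z along its length to the lid, y along the rack's y. Empty it weighs about 0.1 kg, with a steel grip inside 0.3 to 0.45 kg; one or two of the three are loaded, which cannot be seen. The lid stays shut.
- tray: Fixed shallow steel tray, 180 mm (x) by 240 mm (y), rim 18 mm high, wall and floor 4 mm thick; origin at the centre of its underside on the table, so its inner floor is at 4 mm. A tattoo machine lies along its far (+x) side; the near side is free.
- machine_1: Tattoo machine, about 135 mm long, 30 mm wide, 40 mm high, lying in the tray along its y at x about +56 mm; origin at the underside, where frame (+x, 62 mm) and grip (-x, 73 mm) meet. Bystander.
- machine_2: Tattoo machine like the other, with an aluminium frame, lying on the table to the left. Bystander.
- ink_1: Small black ink bottle, 32 mm across, 85 mm tall, at the gap between rack and tray; origin under its centre. Bystander.
- ink_2: Small white ink bottle, 32 mm across, 85 mm tall, behind the rack; origin under its centre. Bystander.
- tape: Roll of paper tape lying flat, 70 mm across, 25 mm high, right of the tray; origin under its centre. Bystander.
- marker: Black marker pen lying flat, 125 mm long (x), 12 mm thick, behind the tray; origin under its centre. Bystander.
There are look-alikes about, which are no part of the job. Leave any green or purple look-alike of the tin_1 alone.

How it is judged:
By the outcome, as a careful person would: the job done as asked, in the order asked, and still so for the second after the job is handed in, with the robot touching nothing.
It also fails if it takes over 72 s, if anything falls off the work surface, if the arm or the gripper's body presses on something with over 40 N, if the wrist force passes 120 N, or if a joint passes its speed limit or range.

ROBOT

A 7-joint arm with a two-finger parallel gripper is mounted at the origin on the work surface. World frame = base frame: x ahead of the robot, y to its left, z up, the work surface at z = 0. Lengths are in mm, angles in rad, forces in N, time in s.
With the tool pointing down it reaches from about 425 to 950 mm from the base axis. Payload 4.7 kg.
Tool frame: the origin (TCP) lies midway between the tips of the shut fingers; the grasp point (between the pads) lies ctrl.grasp_offset behind it (ctrl.grasp_offset is the distance from the TCP to the grasp point, in mm); z points along the fingers, y is the line along which they close (so a half turn about z gives the same grasp; the last joint's range is limited). The gripper opens to 87 mm and grips with 3 to 60 N. Pads are 19 mm wide; open, the fingers measure 117 mm over their backs; the gripper's body (75 mm by 190 mm) begins 51 mm behind the grasp point.
Start: joints at [-1.32, 0.469, -0.049, 1.532, 0.024, 1.141, -0.082], TCP at [186.368, 648.78, 222.573] pointing down, gripper open.
Joint ranges: [-2.59, 2.59], [-0.33, 1.99], [-1.39, 1.29], [0.1, 2.45], [-1.04, 4.18], [0.21, 1.99], [-2.66, 2.66]. Speed limits (rad/s): [2.57, 2.57, 3.14, 3.14, 3.14, 3.14, 3.14].

INTERFACE

Orientations are given as [roll, pitch, yaw] about the fixed x, y, z axes, in that order (R = Rz(yaw) Ry(pitch) Rx(roll)).
In Python, from station import ctrl, cams, order gives the robot as it stands.
- The arm moves only by the shell command python3 -m crank 'ROWS'. ROWS is JSON, a list of rows, each an object of numbers: "tx", "ty", "tz": the shift along the world's x, y, z in mm; "rx", "ry", "rz": the turn, a rotation vector about the world's x, y, z in rad; "hand": the opening, from -1 (shut) to 1 (fully open). In form: [{"tx": .., "ty": .., "tz": .., "rx": .., "ry": .., "rz": .., "hand": ..}, ...]. A call has 1 to 12 rows; each row shifts and turns the commanded pose from where the row before left it; what a row does not reach is not made up. A row lasts 1/8 s, in which the tool goes at most 62.5 mm and 10.7 degrees, less where a joint would pass 70% of its speed; a pose out of reach is approached as far as the arm can. A call is refused whole if a number of a shift passes 62.5 or a number of a turn 0.188, either way. A call with a gripper value outside its range is refused whole. The fingers move at their own pace and stop on an object; the grip force is fixed at half the most. Time passes only in rows, so rows that do not move let the fingers close. It gives the time, the measured TCP pose, the force, the opening and the grip force at its end, in the units of the state.
- ctrl.observe(): the state, without advancing time (a new reading comes with each control period).
- cams.grab_frame(name): name is "scene" or "top" or "wrist"; returns the picture (420x560x3 uint8, red, green, blue); there is no depth.
- cams.camera_model(name): a dict with "mtx" (3x3 intrinsics, pixels), "R" (3x3) and "t" (3): a world point X has camera coordinates R X + t; the wrist camera has in their place "mount" (4x4, takes a point from camera to tool coordinates, whose origin is the TCP and whose axes are the flange's). Camera axes: x right, y down, z forward; pixel columns grow to the right and rows downward; lengths in mm; the calibration is good to about 2 mm. A picture is of the moment at which its call begins: read the wrist's pose just before it. camera_model takes no time and is no camera call.
- order.job_done(): hands the job in; it is judged then, once.
Trained networks look in the newest picture that a camera, given by its name, has taken for a name from the list of things; names that differ only in an ending like _2 or _b are one class to them, and where a whole thing is asked for, a point or a joint stands for the part that bears it (a point fixed in the world has none). Each returns a list of dicts, best first, with "score" (0 to 1); they miss things now and then, are a little off and sometimes report something else, mostly with a low value. They report only what shows in the picture. A call takes as long as a camera call. They do not tell look-alikes from the thing itself.
- cams.trace(query, camera): "mask" (420x560 bool, what is visible of it) and "extent" ([left, top, right, bottom] in pixels, round what is visible of it).
- cams.mark_of(query, camera): "uv" ([column, row] in pixels: a listed point, or the origin of a listed thing).
The state is a dict: "t": time; "joint_pos": joint angles; "joint_vel": joint speeds; "joint_efforts": joint torques, N m; "position": TCP position; "ee_rot": TCP orientation; "force": force on the tool from outside, world axes, zero at the start; "moment": the same for the moment, N m; "grip_width": opening from 0.0 (shut) to 1.0 (fully open); "finger_force": force on a finger pad.
Only numpy, scipy, OpenCV 4.12 (cv2) and the standard library are available. Lean on these libraries where they do the work, as an engineer would, in place of code of your own. Each camera call takes 0.05 s, during which the arm holds its last target. There are 200 camera calls.

## Working session

There is one attempt and no reset: what is moved stays moved. The work goes in short steps, Python scripts to look and compute and a shell command to move; the robot and the scene stay as the last step left them, time stands still between calls to the robot, and variables do not carry over. Pictures are saved under pics/ and viewed, at most 10 in all, crops included, and the job is handed in when it is done.

```bash
ls; mkdir -p pics; python3 - <<'E'
from station import ctrl,cams,order
import cv2,numpy as np
s=ctrl.observe();print({k:np.round(v,3).tolist() for k,v in s.items()},ctrl.grasp_offset)
ims=[]
for c in("scene","top"):
    im=cams.grab_frame(c);cv2.imwrite(f"pics/{c}0.png",im[:,:,::-1])
    m=cams.camera_model(c);print(c,{k:np.round(v,3).tolist() for k,v in m.items()})
    for q in("tin_1","rack","tray","pocket_1","pocket_2","pocket_3","machine_1","ink_1"):
        print(c,q,[(np.round(d["uv"]).tolist(),round(d["score"],2)) for d in cams.mark_of(q,c)])
    print([(np.array(d["extent"]).tolist(),round(d["score"],2)) for d in cams.trace("tin_1",c)])
print(cams.camera_model("wrist"))
E
```

```text
pics
{'t': 0.0, 'joint_pos': [-1.32, 0.469, -0.049, 1.534, 0.024, 1.141, -0.082], 'joint_vel': [-0.0, 0.002, 0.001, 0.001, -0.0, -0.001, -0.0], 'joint_efforts': [-0.0, -50.798, -0.081, -23.616, -0.061, 0.038, 0.0], 'position': [186.234, 648.184, 221.508], 'ee_rot': [-3.14, 0.0, 2.862], 'force': [-0.56, -0.22, 0.299], 'moment': [0.023, 0.017, -0.007], 'finger_force': 0.0, 'grip_width': 1.0} 18.700000000000003
scene {'mtx': [[523.313, 0.0, 278.321], [0.0, 523.313, 201.483], [0.0, 0.0, 1.0]], 'R': [[0.637, 0.771, 0.0], [0.603, -0.497, -0.624], [-0.481, 0.397, -0.782]], 't': [-349.064, -320.648, 1654.24]}
scene tin_1 [([366.0, 165.0], 0.8), ([416.0, 132.0], 0.8), ([330.0, 103.0], 0.78), ([318.0, 188.0], 0.72), ([343.0, 176.0], 0.59)]
scene rack [([331.0, 174.0], 0.76), ([364.0, 162.0], 0.48)]
scene tray [([189.0, 255.0], 0.95)]
scene pocket_1 [([364.0, 162.0], 0.88), ([342.0, 175.0], 0.83), ([316.0, 191.0], 0.58), ([106.0, 311.0], 0.2)]
scene pocket_2 [([364.0, 162.0], 0.88), ([342.0, 175.0], 0.83), ([316.0, 191.0], 0.58), ([106.0, 311.0], 0.2)]
scene pocket_3 [([364.0, 162.0], 0.88), ([
[... 1264 characters left out ...]
], 0.62), ([242.0, 158.0], 0.59)]
[([131.5, 192.6, 170.8, 210.9], 0.81), ([210.4, 196.5, 230.8, 219.1], 0.75), ([239.8, 197.9, 259.5, 223.7], 0.74), ([158.8, 270.7, 194.3, 311.2], 0.64)]
{'mtx': array([[369.56108659,   0.        , 277.96178643],
       [  0.        , 369.56108659, 208.9278611 ],
       [  0.        ,   0.        ,   1.        ]]), 'mount': array([[ 4.60282974e-04, -9.71009488e-01, -2.39040506e-01,
         6.40711533e+01],
       [ 9.99998826e-01,  7.96250240e-04, -1.30891667e-03,
         1.11256138e+00],
       [ 1.46130657e-03, -2.39039623e-01,  9.71008714e-01,
        -1.63502980e+02],
       [ 0.00000000e+00,  0.00000000e+00,  0.00000000e+00,
         1.00000000e+00]])}
```

View pics/scene0.png

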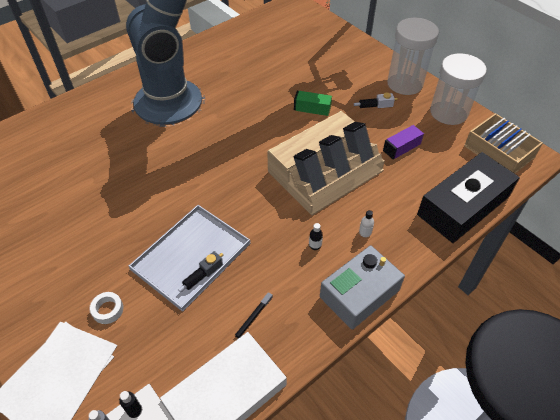

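View pics/top0.png

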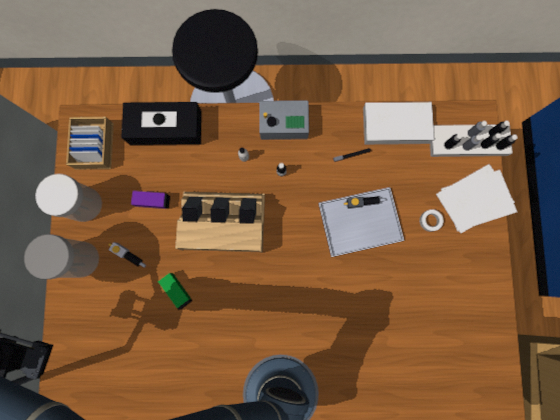

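The scene view shows the three dark tins in the rack at about (308,170), (335,155) and (358,140). A green look-alike lies at (313,103) and a purple one at (403,142). The top view shows the tins at (192,210), (220,210) and (248,210), with the tray at (362,222). The rack tins are the right ones; the green and purple blocks lie loose on the table. Next I measure the rack and tray poses.

```bash
cat > h.py <<'E'
import numpy as np,cv2
from station import ctrl,cams,order
from scipy.spatial.transform import Rotation as Ro
def P(c,s=None):
    m=cams.camera_model(c)
    if c!="wrist": return np.array(m["mtx"]),np.array(m["R"]),np.array(m["t"])
    s=s or ctrl.observe(); M=np.array(m["mount"]);Rt=Ro.from_euler("xyz",s["ee_rot"]).as_matrix()
    Rc=Rt@M[:3,:3];tc=Rt@M[:3,3]+s["position"]
    return np.array(m["mtx"]),Rc.T,-Rc.T@tc
def ray(p,uv):
    K,R,t=p;d=R.T@np.linalg.inv(K)@np.r_[uv,1];return -R.T@t,d/np.linalg.norm(d)
def onz(p,uv,z):
    o,d=ray(p,uv);return o+d*(z-o[2])/d[2]
def proj(p,X):
    K,R,t=p;q=K@(R@np.asarray(X,float)+t);return q[:2]/q[2]
def tri(obs):
    A=np.zeros((3,3));b=np.zeros(3)
    for p,uv in obs:
        o,d=ray(p,uv);M=np.eye(3)-np.outer(d,d);A+=M;b+=M@o
    return np.linalg.solve(A,b)
E
python3 - <<'E'
from h import *
S,T=P("scene"),P("top")
for a,b in(((316,191),(249,204)),((342,175),(223,204)),((364,162),(196,203))): print(tri([(S,a),(T,b)]).round(1))
print("tray",tri([(S,(189,255)),(T,(363,224))]).round(1))
for c,p in(("top",T),("scene",S)):
    cams.grab_frame(c)
    for q,z in(("tray",18),("rack",0)):
        m=cams.trace(q,c)[0]["mask"].astype(np.uint8)
        ct=max(cv2.findContours(m,0,1)[0],key=cv2.contourArea)[:,0]
        w=np.array([onz(p,u,z)[:2] for u in ct],np.float32)
        print(c,q,cv2.minAreaRect(w))
im=cv2.imread("pics/top0.png")[180:260,165:275];cv2.imwrite("pics/c1.png",cv2.resize(im,None,fx=7,fy=7,interpolation=2))
E
```

```text
[590.3  94.8  25.4]
[593.1 181.8  28.2]
[596.3 267.5  24.5]
tray [ 5.262e+02 -2.729e+02 -3.000e-01]
top tray ((530.9523315429688, -267.5068664550781), (184.89447021484375, 247.86399841308594), 12.270537376403809)
top rack ((536.8189697265625, 190.45965576171875), (285.6045227050781, 184.9033660888672), 89.37909698486328)
scene tray ((539.0256958007812, -268.54998779296875), (189.0465087890625, 244.9246063232422), 11.918390274047852)
scene rack ((506.35675048828125, 217.04061889648438), (337.5141296386719, 264.4646301269531), 87.6146469116211)
```

View pics/c1.png

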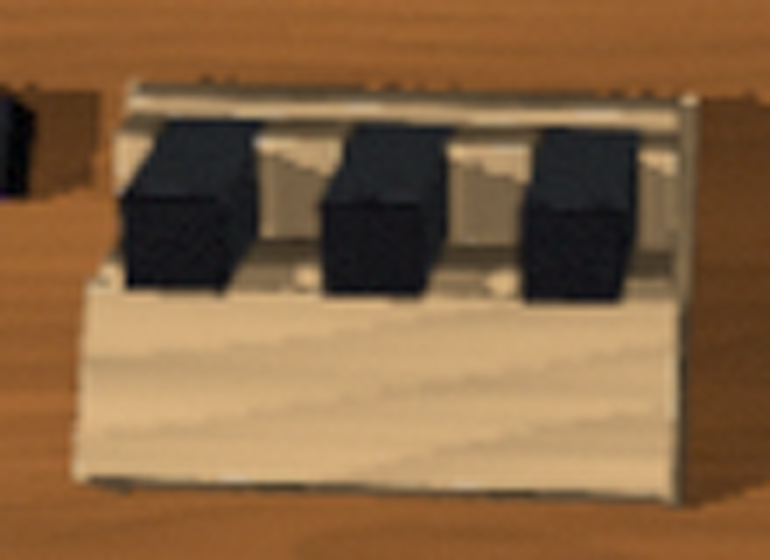

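The crop confirms three black-lidded tins in the rack, with lids near (190,216), (218,217) and (247,218) in the top image. I'm going to a tilted wrist view along the tin axis.

```bash
python3 -m crank '[{"tx":33,"ty":-52,"rz":0.06},{"tx":33,"ty":-52,"rz":0.06},{"tx":33,"ty":-52,"rz":0.06},{"tx":33,"ty":-52,"rz":0.064},{"tx":33,"ty":-52},{"tx":33,"ty":-52,"ry":-0.131,"rx":-0.0046},{"tx":33,"ty":-52,"ry":-0.131,"rx":-0.0046},{"tx":33,"ty":-52,"ry":-0.131,"rx":-0.0046},{"tx":33,"ty":-52,"ry":-0.131,"rx":-0.0046},{},{},{}]'
python3 - <<'E'
from h import *
s=ctrl.observe();print(np.round(s["position"],1),np.round(s["ee_rot"],3),np.round(s["joint_pos"],2),np.round(s["force"],2))
im=cams.grab_frame("wrist");cv2.imwrite("pics/w1.png",im[:,:,::-1])
np.savez("w1.npz",p=s["position"],r=s["ee_rot"])
for q in("pocket_1","tin_1","rack"): print(q,[(np.round(d["uv"]).tolist(),round(d["score"],2)) for d in cams.mark_of(q,"wrist")])
print([(np.array(d["extent"]).tolist(),round(d["score"],2)) for d in cams.trace("tin_1","wrist")])
p=P("wrist",s)
# predicted model overlay
im=im[:,:,::-1].copy()
a=np.deg2rad(-2);Rz=np.array([[np.cos(a),-np.sin(a),0],[np.sin(a),np.cos(a),0],[0,0,1]]);O=np.array([563,182,0])
for y in(85,0,-85):
    pts=[]
    for h in(110,):
        for u,v in((-22,-22),(22,-22),(22,22),(-22,22)):
            X=np.array([30,y,32])+np.array([-.5*h+.866*u,v,.866*h+.5*u]);pts.append(proj(p,O+Rz@X))
    print(y,np.round(pts).tolist())
for X in((-121,-130,89),(-37,-130,89),(-37,130,89),(-121,130,89)): print(proj(p,O+Rz@np.array(X)).round())
E
```

```text
[186.4 648.8 222.6] [ 3.141 -0.     2.862] [-1.32  0.47 -0.05  1.53  0.02  1.14 -0.08] [-1.07 -0.58 -0.96]
pocket_1 []
tin_1 []
rack []
[]
85 [[-8.0, 614.0], [-9.0, 669.0], [32.0, 662.0], [31.0, 607.0]]
0 [[-83.0, 628.0], [-86.0, 683.0], [-47.0, 676.0], [-45.0, 621.0]]
-85 [[-157.0, 641.0], [-162.0, 696.0], [-123.0, 689.0], [-119.0, 634.0]]
[-184.  563.]
[-144.  616.]
[ 70. 576.]
[ 40. 518.]schema error: expected keys tx, ty, tz, rx, ry, rz, hand
```

View pics/w1.png

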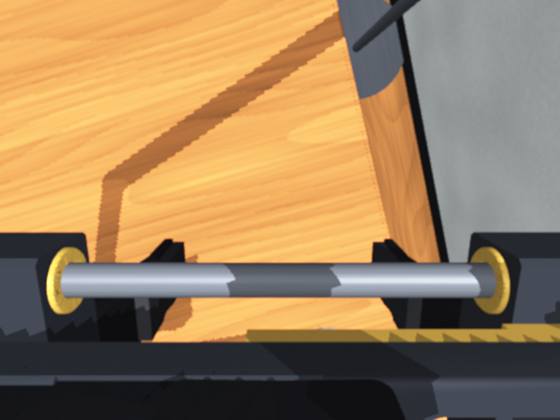

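The move was refused because every key is required in each row, so the arm stayed at its start. The wrist picture shows only the gripper fingers (rows 240-340) and bare table. I'm sending it again with full rows.

```bash
python3 -m crank '[{"tx":33,"ty":-52,"tz":0,"rx":0,"ry":0,"rz":0.06,"hand":1},{"tx":33,"ty":-52,"tz":0,"rx":0,"ry":0,"rz":0.06,"hand":1},{"tx":33,"ty":-52,"tz":0,"rx":0,"ry":0,"rz":0.06,"hand":1},{"tx":33,"ty":-52,"tz":0,"rx":0,"ry":0,"rz":0.064,"hand":1},{"tx":33,"ty":-52,"tz":0,"rx":0,"ry":0,"rz":0,"hand":1},{"tx":33,"ty":-52,"tz":0,"rx":-0.0046,"ry":-0.131,"rz":0,"hand":1},{"tx":33,"ty":-52,"tz":0,"rx":-0.0046,"ry":-0.131,"rz":0,"hand":1},{"tx":33,"ty":-52,"tz":0,"rx":-0.0046,"ry":-0.131,"rz":0,"hand":1},{"tx":33,"ty":-52,"tz":0,"rx":-0.0046,"ry":-0.131,"rz":0,"hand":1},{"tx":0,"ty":0,"tz":0,"rx":0,"ry":0,"rz":0,"hand":1},{"tx":0,"ty":0,"tz":0,"rx":0,"ry":0,"rz":0,"hand":1}]'
cat > look.py <<'E'
from h import *
import sys
n=sys.argv[1]
s=ctrl.observe();print(np.round(s["position"],1),np.round(s["ee_rot"],3),np.round(s["joint_pos"],2),np.round(s["force"],2))
im=cams.grab_frame("wrist");cv2.imwrite(f"pics/{n}.png",im[:,:,::-1])
np.savez(n,p=s["position"],r=s["ee_rot"])
for q in("pocket_1","tin_1","rack"): print(q,[(np.round(d["uv"]).tolist(),round(d["score"],2)) for d in cams.mark_of(q,"wrist")])
print([(np.array(d["extent"]).tolist(),round(d["score"],2)) for d in cams.trace("tin_1","wrist")])
p=P("wrist",s)
a=np.deg2rad(-2);Rz=np.array([[np.cos(a),-np.sin(a),0],[np.sin(a),np.cos(a),0],[0,0,1]]);O=np.array([563,182,0])
for y in(85,0,-85):
    print(y,[proj(p,O+Rz@(np.array([30,y,32])+np.array([-55+.866*u,v,95.3+.5*u]))).round().tolist() for u,v in((-22,-22),(22,-22),(22,22),(-22,22))])
for X in((-121,-130,89),(-37,-130,89),(-37,130,89),(-121,130,89)): print(proj(p,O+Rz@np.array(X)).round())
E
python3 look.py w2
```

```text
t: 2.92
position: [483.5, 181.6, 223.2]
ee_rot: [3.14, 0.525, 3.105]
force: [0.8, 1.0, 0.7]
grip_width: 0.999
finger_force: 0.0
[483.5 181.6 223.2] [3.14  0.525 3.105] [-0.8   0.02  0.17  2.24  0.63  0.54  0.41] [0.84 1.   0.68]
pocket_1 []
tin_1 [([358.0, 180.0], 0.87), ([198.0, 182.0], 0.71), ([278.0, 177.0], 0.56)]
rack [([280.0, 140.0], 0.62)]
[([338.0, 169.6, 422.1, 234.8], 0.76), ([250.2, 167.1, 307.9, 232.1], 0.62), ([136.6, 169.7, 211.1, 231.2], 0.6), ([436.5, 149.7, 559.0, 210.4], 0.58)]
85 [[366.0, 174.0], [363.0, 231.0], [420.0, 231.0], [425.0, 174.0]]
0 [[252.0, 174.0], [253.0, 231.0], [310.0, 231.0], [311.0, 174.0]]
-85 [[137.0, 174.0], [142.0, 231.0], [199.0, 231.0], [196.0, 174.0]]
[82. 55.]
[120. 160.]
[441. 160.]
[481.  55.]
```

View pics/w2.png

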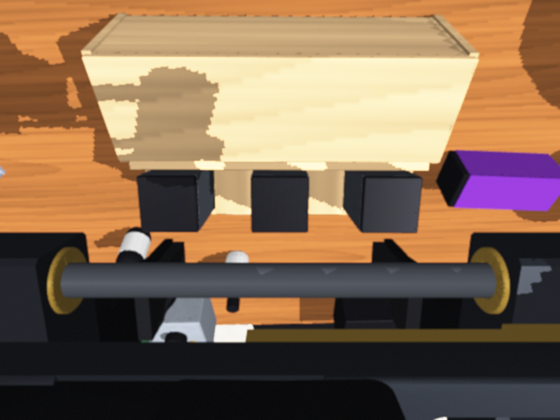

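The wrist view shows the middle lid at (250-308, 170-232). The left lid is at (138-199, 170-232) and the right one at (362-420, 172-232). This matches my predicted pose to about 2 px, so I take rack origin ≈ (562,181) and yaw −2°. I'm approaching tin 2 along its axis.

```bash
python3 -m crank '[{"tx":15.6,"ty":-0.1,"tz":-27.6,"rx":0,"ry":0,"rz":0,"hand":0.5},{"tx":15.6,"ty":-0.1,"tz":-27.6,"rx":0,"ry":0,"rz":0,"hand":0.5},{"tx":15.6,"ty":-0.1,"tz":-27.6,"rx":0,"ry":0,"rz":0,"hand":0.5},{"tx":15.6,"ty":-0.1,"tz":-27.6,"rx":0,"ry":0,"rz":0,"hand":0.5},{"tx":15.6,"ty":-0.1,"tz":-27.6,"rx":0,"ry":0,"rz":0,"hand":0.5},{"tx":0,"ty":0,"tz":0,"rx":0,"ry":0,"rz":0,"hand":0.5},{"tx":0,"ty":0,"tz":0,"rx":0,"ry":0,"rz":0,"hand":0.5}]'; python3 -m crank '[{"tx":0,"ty":0,"tz":0,"rx":0,"ry":0,"rz":0,"hand":-1},{"tx":0,"ty":0,"tz":0,"rx":0,"ry":0,"rz":0,"hand":-1},{"tx":0,"ty":0,"tz":0,"rx":0,"ry":0,"rz":0,"hand":-1},{"tx":0,"ty":0,"tz":0,"rx":0,"ry":0,"rz":0,"hand":-1}]'
```

```text
t: 4.05
position: [561.4, 180.8, 85.0]
ee_rot: [3.14, 0.525, 3.105]
force: [0.2, 0.1, 0.4]
grip_width: 0.751
finger_force: 0.0
t: 4.55
position: [561.4, 180.3, 85.2]
ee_rot: [3.141, 0.525, 3.105]
force: [-4.0, -0.1, 6.8]
grip_width: 0.503
finger_force: 29.9
```

```bash
python3 -m crank '[{"tx":-4,"ty":0.1,"tz":7,"rx":0,"ry":0,"rz":0,"hand":-1},{"tx":-4,"ty":0.1,"tz":7,"rx":0,"ry":0,"rz":0,"hand":-1},{"tx":-4,"ty":0.1,"tz":7,"rx":0,"ry":0,"rz":0,"hand":-1},{"tx":1,"ty":0,"tz":1.5,"rx":0,"ry":0,"rz":0,"hand":-1},{"tx":0,"ty":0,"tz":0,"rx":0,"ry":0,"rz":0,"hand":-1},{"tx":0,"ty":0,"tz":0,"rx":0,"ry":0,"rz":0,"hand":-1},{"tx":0,"ty":0,"tz":0,"rx":0,"ry":0,"rz":0,"hand":-1}]';python3 -m crank '[{"tx":0,"ty":0,"tz":0,"rx":0,"ry":0,"rz":0,"hand":-1}]';python3 -m crank '[{"tx":0,"ty":0,"tz":0,"rx":0,"ry":0,"rz":0,"hand":-1}]'
```

```text
t: 5.42
position: [550.0, 180.5, 106.6]
ee_rot: [-3.141, 0.523, 3.106]
force: [-0.6, 1.2, -4.5]
grip_width: 0.504
finger_force: 29.9
t: 5.55
position: [550.2, 180.6, 106.8]
ee_rot: [3.141, 0.524, 3.106]
force: [0.1, -0.2, -4.5]
grip_width: 0.506
finger_force: 29.9
t: 5.68
position: [550.3, 180.6, 107.0]
ee_rot: [3.141, 0.524, 3.106]
force: [-0.3, -0.2, -3.1]
grip_width: 0.508
finger_force: 29.9
```

Tin 2 weighs about 4 N, so it is loaded. I'm carrying it to the tray.

```bash
python3 -m crank '[{"tx":-15,"ty":0.5,"tz":26,"rx":0,"ry":0,"rz":0,"hand":-1},{"tx":-15,"ty":0.5,"tz":26,"rx":0,"ry":0,"rz":0,"hand":-1},{"tx":0,"ty":0,"tz":41,"rx":0,"ry":0,"rz":0,"hand":-1},{"tx":-2,"ty":-30,"tz":0,"rx":0.0046,"ry":0.131,"rz":0,"hand":-1},{"tx":-2,"ty":-55,"tz":0,"rx":0.0046,"ry":0.131,"rz":0,"hand":-1},{"tx":-2,"ty":-57,"tz":0,"rx":0.0046,"ry":0.131,"rz":0,"hand":-1},{"tx":-2,"ty":-57,"tz":0,"rx":0.0046,"ry":0.131,"rz":0,"hand":-1},{"tx":-2,"ty":-57,"tz":0,"rx":0,"ry":0,"rz":0.061,"hand":-1},{"tx":-2,"ty":-57,"tz":0,"rx":0,"ry":0,"rz":0.061,"hand":-1},{"tx":-2,"ty":-57,"tz":0,"rx":0,"ry":0,"rz":0.061,"hand":-1},{"tx":-2,"ty":-57,"tz":0,"rx":0,"ry":0,"rz":0.061,"hand":-1},{"tx":-2,"ty":-50,"tz":0,"rx":0,"ry":0,"rz":0,"hand":-1}]';python3 -m crank '[{"tx":0,"ty":-25,"tz":-10,"rx":0,"ry":0,"rz":0,"hand":-1},{"tx":0,"ty":-10,"tz":-40,"rx":0,"ry":0,"rz":0,"hand":-1},{"tx":0,"ty":0,"tz":-20,"rx":0,"ry":0,"rz":0,"hand":-1},{"tx":0,"ty":0,"tz":0,"rx":0,"ry":0,"rz":0,"hand":-1},{"tx":0,"ty":0,"tz":0,"rx":0,"ry":0,"rz":0,"hand":-1},{"tx":0,"ty":0,"tz":0,"rx":0,"ry":0,"rz":0,"hand":-1}]'
python3 - <<'E'
from h import *
s=ctrl.observe();print(np.round(s["ee_rot"],4))
a=cams.grab_frame("top");b=cams.grab_frame("scene")
T,S=P("top"),P("scene")
b=b[:,:,::-1].copy()
def tw(x,y,z): c,q=np.cos(.21),np.sin(.21);return [530+c*x-q*y,-269+q*x+c*y,z]
for x,y in((-90,-120),(90,-120),(90,120),(-90,120)):
    for im,p in((b,S),): cv2.circle(im,tuple(proj(p,tw(x,y,18)).round().astype(int)),1,(0,0,255),-1)
c1=cv2.resize(b[180:330,100:280],None,fx=4,fy=4)
cv2.imwrite("pics/t1.png",c1)
E
```

```text
t: 7.18
position: [504.0, -279.9, 199.0]
ee_rot: [-3.123, 0.07, -2.937]
force: [-0.4, 0.0, -3.7]
grip_width: 0.505
finger_force: 30.0
t: 7.92
position: [505.7, -312.4, 130.4]
ee_rot: [-3.122, 0.072, -2.935]
force: [-0.0, -0.3, -3.5]
grip_width: 0.502
finger_force: 30.0
[-3.1223  0.0719 -2.9353]
```

View pics/t1.png

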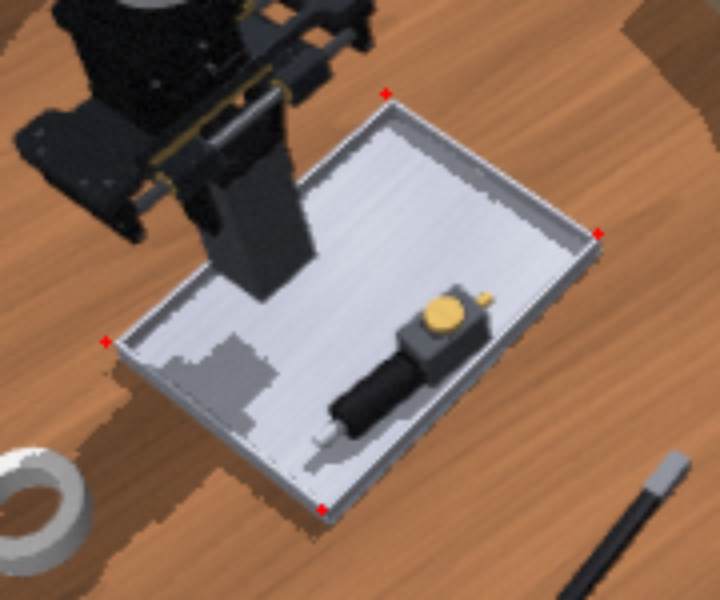

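The picture shows the tin over the near side of the tray, and the projected tray corners (red) sit within a few mm of the real ones. The turn was clipped on the way, so I work out the correction to vertical.

```bash
cat > up.py <<'E'
from h import *
import sys
s=ctrl.observe();R=Ro.from_euler("xyz",s["ee_rot"]);t=[float(v) for v in sys.argv[1:4]]
print(np.round((Ro.from_euler("xyz",t)*R.inv()).as_rotvec(),4),np.round(s["position"],1),np.round(s["force"],2))
E
python3 up.py 3.14159 0 -2.932
```

```text
[0.0037 0.0738 0.0042] [ 505.3 -312.3  130.1] [-0.01  0.05 -3.21]
```

```bash
python3 -m crank '[{"tx":0,"ty":-9,"tz":0,"rx":0.0019,"ry":0.037,"rz":0.002,"hand":-1},{"tx":0,"ty":-9,"tz":0,"rx":0.0019,"ry":0.037,"rz":0.002,"hand":-1},{"tx":0,"ty":0,"tz":-25,"rx":0,"ry":0,"rz":0,"hand":-1},{"tx":0,"ty":0,"tz":-20,"rx":0,"ry":0,"rz":0,"hand":-1},{"tx":0,"ty":0,"tz":-8,"rx":0,"ry":0,"rz":0,"hand":-1},{"tx":0,"ty":0,"tz":0,"rx":0,"ry":0,"rz":0,"hand":-1},{"tx":0,"ty":0,"tz":0,"rx":0,"ry":0,"rz":0,"hand":-1},{"tx":0,"ty":0,"tz":0,"rx":0,"ry":0,"rz":0,"hand":-1}]';python3 up.py 3.14159 0 -2.932; python3 -m crank '[{"tx":0,"ty":0,"tz":-2,"rx":0,"ry":0,"rz":0,"hand":-1},{"tx":0,"ty":0,"tz":-2,"rx":0,"ry":0,"rz":0,"hand":-1},{"tx":0,"ty":0,"tz":-1,"rx":0,"ry":0,"rz":0,"hand":-1},{"tx":0,"ty":0,"tz":-1,"rx":0,"ry":0,"rz":0,"hand":-1},{"tx":0,"ty":0,"tz":0,"rx":0,"ry":0,"rz":0,"hand":-1},{"tx":0,"ty":0,"tz":0,"rx":0,"ry":0,"rz":0,"hand":-1}]'
```

```text
t: 9.02
position: [505.3, -330.5, 76.9]
ee_rot: [3.141, -0.0, -2.933]
force: [-0.9, -0.7, -4.2]
grip_width: 0.504
finger_force: 30.0
[-0.0002 -0.0004  0.0007] [ 505.3 -330.5   76.9] [-0.88 -0.69 -4.2 ]
t: 9.78
position: [504.7, -330.2, 70.0]
ee_rot: [3.14, -0.002, -2.933]
force: [0.1, -0.3, -3.5]
grip_width: 0.505
finger_force: 30.0
```

```bash
python3 -m crank '[{"tx":0,"ty":0,"tz":-1,"rx":0,"ry":0,"rz":0,"hand":-1},{"tx":0,"ty":0,"tz":-1,"rx":0,"ry":0,"rz":0,"hand":-1},{"tx":0,"ty":0,"tz":-1,"rx":0,"ry":0,"rz":0,"hand":-1},{"tx":0,"ty":0,"tz":0,"rx":0,"ry":0,"rz":0,"hand":-1},{"tx":0,"ty":0,"tz":0,"rx":0,"ry":0,"rz":0,"hand":-1}]';python3 -m crank '[{"tx":0,"ty":0,"tz":-1,"rx":0,"ry":0,"rz":0,"hand":-1},{"tx":0,"ty":0,"tz":0,"rx":0,"ry":0,"rz":0,"hand":-1},{"tx":0,"ty":0,"tz":0,"rx":0,"ry":0,"rz":0,"hand":-1}]'
```

```text
t: 10.4
position: [504.7, -330.2, 67.0]
ee_rot: [3.14, -0.002, -2.933]
force: [-0.0, 0.3, -4.6]
grip_width: 0.502
finger_force: 30.0
t: 10.78
position: [504.8, -330.3, 66.3]
ee_rot: [3.14, -0.001, -2.933]
force: [-1.1, 0.9, -1.2]
grip_width: 0.503
finger_force: 30.0
```

```bash
python3 -m crank '[{"tx":0,"ty":0,"tz":-0.6,"rx":0,"ry":0,"rz":0,"hand":-1},{"tx":0,"ty":0,"tz":0,"rx":0,"ry":0,"rz":0,"hand":-1},{"tx":0,"ty":0,"tz":0,"rx":0,"ry":0,"rz":0,"hand":-1}]'; python3 -m crank '[{"tx":0,"ty":0,"tz":0,"rx":0,"ry":0,"rz":0,"hand":0.5},{"tx":0,"ty":0,"tz":0,"rx":0,"ry":0,"rz":0,"hand":0.5},{"tx":0,"ty":0,"tz":0,"rx":0,"ry":0,"rz":0,"hand":0.5},{"tx":0,"ty":0,"tz":20,"rx":0,"ry":0,"rz":0,"hand":0.5},{"tx":0,"ty":0,"tz":55,"rx":0,"ry":0,"rz":0,"hand":0.5},{"tx":0,"ty":0,"tz":55,"rx":0,"ry":0,"rz":0,"hand":0.5},{"tx":0,"ty":0,"tz":10,"rx":0,"ry":0,"rz":0,"hand":0.5}]'
python3 - <<'E'
from h import *
im=cams.grab_frame("scene")[180:330,100:280,::-1];cv2.imwrite("pics/t2.png",cv2.resize(im,None,fx=4,fy=4))
# tin line-ups
a=np.deg2rad(-2);Rz=np.array([[np.cos(a),-np.sin(a),0],[np.sin(a),np.cos(a),0],[0,0,1]]);O=np.array([562,180.7,0])
for y in(85,0,-85):
    for s in(61.3,160,220): print(y,s,(O+Rz@(np.array([30,y,32])+s*np.array([-.5,0,.866]))).round(1))
E
python3 up.py 3.14 0.524 3.107
```

```text
t: 11.15
position: [504.9, -330.3, 66.2]
ee_rot: [3.14, -0.001, -2.933]
force: [-1.8, 1.4, 6.1]
grip_width: 0.505
finger_force: 30.0
t: 12.02
position: [506.8, -331.7, 209.8]
ee_rot: [-3.137, 0.005, -2.933]
force: [0.8, 0.7, -0.7]
grip_width: 0.749
finger_force: 0.0
85 61.3 [564.3 265.7  85.1]
85 160 [515.  267.4 170.6]
85 220 [485.  268.4 222.5]
0 61.3 [561.4 180.7  85.1]
0 160 [512.  182.4 170.6]
0 220 [482.  183.5 222.5]
-85 61.3 [558.4  95.8  85.1]
-85 160 [509.1  97.5 170.6]
-85 220 [479.1  98.5 222.5]
[ 0.0495 -0.5199 -0.2368] [ 506.2 -331.2  208.8] [-0.13 -0.49  0.27]
```

View pics/t2.png

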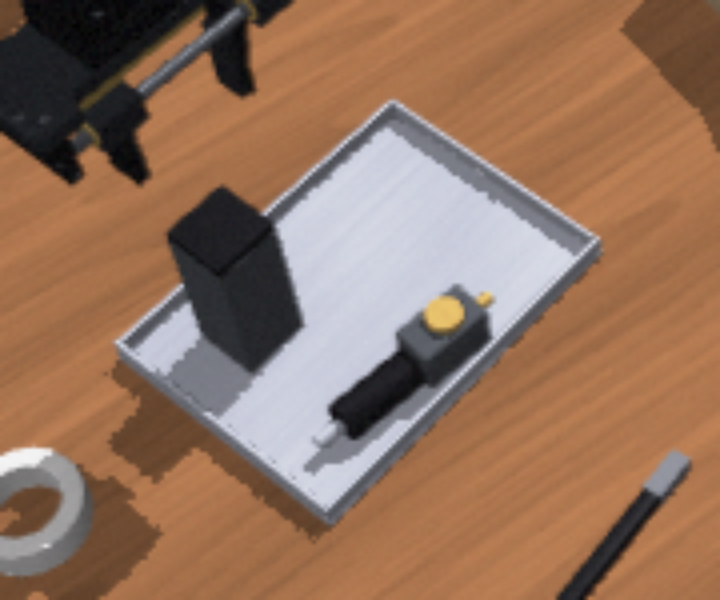

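Tin 2 stands upright in the tray, base near (250,365) in the crop. On to tin 3.

```bash
python3 -m crank '[{"tx":-3,"ty":48,"tz":1.5,"rx":0,"ry":0,"rz":0,"hand":0.5},{"tx":-3,"ty":48,"tz":1.5,"rx":0,"ry":0,"rz":0,"hand":0.5},{"tx":-3,"ty":48,"tz":1.5,"rx":0.0062,"ry":-0.065,"rz":-0.0296,"hand":0.5},{"tx":-3,"ty":48,"tz":1.5,"rx":0.0062,"ry":-0.065,"rz":-0.0296,"hand":0.5},{"tx":-3,"ty":48,"tz":1.5,"rx":0.0062,"ry":-0.065,"rz":-0.0296,"hand":0.5},{"tx":-3,"ty":48,"tz":1.5,"rx":0.0062,"ry":-0.065,"rz":-0.0296,"hand":0.5},{"tx":-3,"ty":48,"tz":1.5,"rx":0.0062,"ry":-0.065,"rz":-0.0296,"hand":0.5},{"tx":-3,"ty":48,"tz":1.5,"rx":0.0062,"ry":-0.065,"rz":-0.0296,"hand":0.5},{"tx":-3,"ty":46,"tz":1.5,"rx":0.0062,"ry":-0.065,"rz":-0.0296,"hand":0.5},{"tx":0,"ty":0,"tz":0,"rx":0.0062,"ry":-0.065,"rz":-0.0296,"hand":0.5},{"tx":0,"ty":0,"tz":0,"rx":0,"ry":0,"rz":0,"hand":0.5},{"tx":0,"ty":0,"tz":0,"rx":0,"ry":0,"rz":0,"hand":0.5}]'; python3 up.py 3.14 0.524 3.107
```

```text
t: 13.58
position: [478.4, 91.8, 217.8]
ee_rot: [3.14, 0.507, 3.111]
force: [0.7, 0.1, -0.2]
grip_width: 0.751
finger_force: 0.0
[-0.0004 -0.0172 -0.0044] [478.4  91.8 217.8] [ 0.71  0.05 -0.18]
```

```bash
python3 -m crank '[{"tx":3.4,"ty":6.6,"tz":0,"rx":-0.0004,"ry":-0.0172,"rz":-0.0044,"hand":0.5},{"tx":15.3,"ty":-0.5,"tz":-26.5,"rx":0,"ry":0,"rz":0,"hand":0.5},{"tx":15.3,"ty":-0.5,"tz":-26.5,"rx":0,"ry":0,"rz":0,"hand":0.5},{"tx":15.3,"ty":-0.5,"tz":-26.5,"rx":0,"ry":0,"rz":0,"hand":0.5},{"tx":15.3,"ty":-0.5,"tz":-26.5,"rx":0,"ry":0,"rz":0,"hand":0.5},{"tx":15.3,"ty":-0.5,"tz":-26.5,"rx":0,"ry":0,"rz":0,"hand":0.5},{"tx":0,"ty":0,"tz":0,"rx":0,"ry":0,"rz":0,"hand":0.5},{"tx":0,"ty":0,"tz":0,"rx":0,"ry":0,"rz":0,"hand":0.5}]'; python3 -m crank '[{"tx":0,"ty":0,"tz":0,"rx":0,"ry":0,"rz":0,"hand":-1},{"tx":0,"ty":0,"tz":0,"rx":0,"ry":0,"rz":0,"hand":-1},{"tx":0,"ty":0,"tz":0,"rx":0,"ry":0,"rz":0,"hand":-1},{"tx":0,"ty":0,"tz":0,"rx":0,"ry":0,"rz":0,"hand":-1}]'
```

```text
t: 14.58
position: [558.3, 95.8, 86.8]
ee_rot: [3.14, 0.526, 3.106]
force: [0.3, 0.8, 0.7]
grip_width: 0.753
finger_force: 0.0
t: 15.08
position: [558.2, 96.4, 87.1]
ee_rot: [3.14, 0.527, 3.108]
force: [-3.6, 0.0, 6.8]
grip_width: 0.501
finger_force: 30.0
```

```bash
python3 -m crank '[{"tx":-4,"ty":0.1,"tz":7,"rx":0,"ry":0,"rz":0,"hand":-1},{"tx":-4,"ty":0.1,"tz":7,"rx":0,"ry":0,"rz":0,"hand":-1},{"tx":-4,"ty":0.1,"tz":7,"rx":0,"ry":0,"rz":0,"hand":-1},{"tx":1,"ty":0,"tz":1.5,"rx":0,"ry":0,"rz":0,"hand":-1},{"tx":0,"ty":0,"tz":0,"rx":0,"ry":0,"rz":0,"hand":-1},{"tx":0,"ty":0,"tz":0,"rx":0,"ry":0,"rz":0,"hand":-1},{"tx":0,"ty":0,"tz":0,"rx":0,"ry":0,"rz":0,"hand":-1}]';python3 -m crank '[{"tx":0,"ty":0,"tz":0,"rx":0,"ry":0,"rz":0,"hand":-1}]';python3 -m crank '[{"tx":0,"ty":0,"tz":0,"rx":0,"ry":0,"rz":0,"hand":-1}]'
```

```text
t: 15.95
position: [547.0, 96.7, 108.5]
ee_rot: [3.14, 0.525, 3.108]
force: [0.7, 0.2, -1.4]
grip_width: 0.502
finger_force: 30.0
t: 16.08
position: [547.0, 96.8, 108.6]
ee_rot: [3.14, 0.525, 3.108]
force: [-0.2, -0.1, -0.9]
grip_width: 0.503
finger_force: 30.0
t: 16.2
position: [547.0, 96.8, 108.7]
ee_rot: [3.14, 0.526, 3.108]
force: [-0.5, 0.5, -1.1]
grip_width: 0.503
finger_force: 30.0
```

Tin 3 weighs about 1.1 N, so it is empty. I'm seating it back.

```bash
python3 -m crank '[{"tx":-1,"ty":0,"tz":-1.5,"rx":0,"ry":0,"rz":0,"hand":-1},{"tx":4,"ty":-0.1,"tz":-7,"rx":0,"ry":0,"rz":0,"hand":-1},{"tx":4,"ty":-0.1,"tz":-7,"rx":0,"ry":0,"rz":0,"hand":-1},{"tx":2,"ty":-0.1,"tz":-3.5,"rx":0,"ry":0,"rz":0,"hand":-1},{"tx":1.5,"ty":0,"tz":-2.6,"rx":0,"ry":0,"rz":0,"hand":-1},{"tx":0,"ty":0,"tz":0,"rx":0,"ry":0,"rz":0,"hand":-1},{"tx":0,"ty":0,"tz":0,"rx":0,"ry":0,"rz":0,"hand":-1}]'
```

```text
t: 17.08
position: [557.9, 96.5, 87.5]
ee_rot: [3.14, 0.526, 3.107]
force: [2.9, -0.0, -0.9]
grip_width: 0.503
finger_force: 30.0
```

```bash
python3 -m crank '[{"tx":0.3,"ty":0,"tz":-0.6,"rx":0,"ry":0,"rz":0,"hand":-1},{"tx":0,"ty":0,"tz":0,"rx":0,"ry":0,"rz":0,"hand":-1},{"tx":0,"ty":0,"tz":0,"rx":0,"ry":0,"rz":0,"hand":0.5},{"tx":0,"ty":0,"tz":0,"rx":0,"ry":0,"rz":0,"hand":0.5},{"tx":0,"ty":0,"tz":0,"rx":0,"ry":0,"rz":0,"hand":0.5},{"tx":-8,"ty":0.3,"tz":13.8,"rx":0,"ry":0,"rz":0,"hand":0.5},{"tx":-15.3,"ty":0.5,"tz":26.5,"rx":0,"ry":0,"rz":0,"hand":0.5},{"tx":-15.3,"ty":0.5,"tz":26.5,"rx":0,"ry":0,"rz":0,"hand":0.5},{"tx":-15.3,"ty":0.5,"tz":26.5,"rx":0,"ry":0,"rz":0,"hand":0.5},{"tx":1,"ty":40,"tz":0,"rx":0,"ry":0,"rz":0,"hand":0.5},{"tx":2,"ty":50,"tz":0,"rx":0,"ry":0,"rz":0,"hand":0.5},{"tx":2,"ty":50,"tz":0,"rx":0,"ry":0,"rz":0,"hand":0.5}]';python3 -m crank '[{"tx":1,"ty":29,"tz":0,"rx":0,"ry":0,"rz":0,"hand":0.5},{"tx":0,"ty":0,"tz":0,"rx":0,"ry":0,"rz":0,"hand":0.5},{"tx":0,"ty":0,"tz":0,"rx":0,"ry":0,"rz":0,"hand":0.5}]'; python3 up.py 3.14 0.524 3.107
```

```text
t: 18.58
position: [508.9, 239.2, 180.1]
ee_rot: [3.14, 0.526, 3.107]
force: [1.1, 1.0, 0.5]
grip_width: 0.752
finger_force: 0.0
t: 18.95
position: [509.8, 265.9, 179.3]
ee_rot: [-3.142, 0.525, 3.107]
force: [-0.8, -0.7, -0.0]
grip_width: 0.751
finger_force: 0.0
[0.0015 0.001  0.0004] [509.8 265.9 179.3] [-0.84 -0.72 -0.03]
```

```bash
python3 -m crank '[{"tx":13.6,"ty":1,"tz":-23.5,"rx":0,"ry":0,"rz":0,"hand":0.5},{"tx":13.6,"ty":-0.4,"tz":-23.5,"rx":0,"ry":0,"rz":0,"hand":0.5},{"tx":13.6,"ty":-0.4,"tz":-23.5,"rx":0,"ry":0,"rz":0,"hand":0.5},{"tx":13.6,"ty":-0.4,"tz":-23.5,"rx":0,"ry":0,"rz":0,"hand":0.5},{"tx":0,"ty":0,"tz":0,"rx":0,"ry":0,"rz":0,"hand":0.5},{"tx":0,"ty":0,"tz":0,"rx":0,"ry":0,"rz":0,"hand":0.5}]'; python3 -m crank '[{"tx":0,"ty":0,"tz":0,"rx":0,"ry":0,"rz":0,"hand":-1},{"tx":0,"ty":0,"tz":0,"rx":0,"ry":0,"rz":0,"hand":-1},{"tx":0,"ty":0,"tz":0,"rx":0,"ry":0,"rz":0,"hand":-1},{"tx":0,"ty":0,"tz":0,"rx":0,"ry":0,"rz":0,"hand":-1}]'
```

```text
t: 19.7
position: [564.2, 266.5, 86.6]
ee_rot: [3.14, 0.526, 3.107]
force: [-0.4, -0.1, 0.6]
grip_width: 0.751
finger_force: 0.0
t: 20.2
position: [564.6, 266.0, 86.4]
ee_rot: [-3.142, 0.527, 3.107]
force: [-3.4, -4.0, 5.8]
grip_width: 0.504
finger_force: 29.9
```

```bash
python3 -m crank '[{"tx":-4,"ty":0.1,"tz":7,"rx":0,"ry":0,"rz":0,"hand":-1},{"tx":-4,"ty":0.1,"tz":7,"rx":0,"ry":0,"rz":0,"hand":-1},{"tx":-4,"ty":0.1,"tz":7,"rx":0,"ry":0,"rz":0,"hand":-1},{"tx":1,"ty":0,"tz":1.5,"rx":0,"ry":0,"rz":0,"hand":-1},{"tx":0,"ty":0,"tz":0,"rx":0,"ry":0,"rz":0,"hand":-1},{"tx":0,"ty":0,"tz":0,"rx":0,"ry":0,"rz":0,"hand":-1},{"tx":0,"ty":0,"tz":0,"rx":0,"ry":0,"rz":0,"hand":-1}]';python3 -m crank '[{"tx":0,"ty":0,"tz":0,"rx":0,"ry":0,"rz":0,"hand":-1}]';python3 -m crank '[{"tx":0,"ty":0,"tz":0,"rx":0,"ry":0,"rz":0,"hand":-1}]'
```

```text
t: 21.08
position: [552.7, 267.3, 107.8]
ee_rot: [3.14, 0.525, 3.108]
force: [-0.8, -1.0, -3.0]
grip_width: 0.505
finger_force: 29.9
t: 21.2
position: [552.9, 267.3, 107.9]
ee_rot: [3.14, 0.525, 3.108]
force: [-0.8, -0.4, -4.0]
grip_width: 0.505
finger_force: 29.9
t: 21.32
position: [553.2, 267.2, 108.1]
ee_rot: [3.14, 0.525, 3.108]
force: [-1.1, -0.8, -4.5]
grip_width: 0.507
finger_force: 29.9
```

Tin 1 weighs about 4 N, so it is loaded too. I'm carrying it higher, to clear tin 3, to the tray's +y near spot.

```bash
python3 -m crank '[{"tx":-15,"ty":0.5,"tz":26,"rx":0,"ry":0,"rz":0,"hand":-1},{"tx":-15,"ty":0.5,"tz":26,"rx":0,"ry":0,"rz":0,"hand":-1},{"tx":0,"ty":0,"tz":45,"rx":0,"ry":0,"rz":0,"hand":-1},{"tx":0,"ty":-15,"tz":40,"rx":0,"ry":0,"rz":0,"hand":-1},{"tx":-5,"ty":-40,"tz":0,"rx":-0.0062,"ry":0.065,"rz":0.0296,"hand":-1},{"tx":-5,"ty":-50,"tz":0,"rx":-0.0062,"ry":0.065,"rz":0.0296,"hand":-1},{"tx":-5,"ty":-50,"tz":0,"rx":-0.0062,"ry":0.065,"rz":0.0296,"hand":-1},{"tx":-5,"ty":-50,"tz":0,"rx":-0.0062,"ry":0.065,"rz":0.0296,"hand":-1},{"tx":-5,"ty":-50,"tz":0,"rx":-0.0062,"ry":0.065,"rz":0.0296,"hand":-1},{"tx":-5,"ty":-50,"tz":0,"rx":-0.0062,"ry":0.065,"rz":0.0296,"hand":-1},{"tx":-5,"ty":-50,"tz":0,"rx":-0.0062,"ry":0.065,"rz":0.0296,"hand":-1},{"tx":-5,"ty":-40,"tz":0,"rx":-0.0062,"ry":0.065,"rz":0.0296,"hand":-1}]';python3 -m crank '[{"tx":0,"ty":-40,"tz":0,"rx":0,"ry":0,"rz":0,"hand":-1},{"tx":0,"ty":-20,"tz":-20,"rx":0,"ry":0,"rz":0,"hand":-1},{"tx":0,"ty":0,"tz":0,"rx":0,"ry":0,"rz":0,"hand":-1},{"tx":0,"ty":0,"tz":0,"rx":0,"ry":0,"rz":0,"hand":-1}]';python3 up.py 3.14159 0 -2.932
```

```text
t: 22.82
position: [483.7, -128.0, 246.1]
ee_rot: [-3.137, 0.006, -2.932]
force: [0.9, 0.9, -3.6]
grip_width: 0.504
finger_force: 30.0
t: 23.32
position: [484.3, -184.2, 226.0]
ee_rot: [-3.139, 0.007, -2.931]
force: [1.1, 1.1, -3.1]
grip_width: 0.506
finger_force: 30.0
[ 0.0012  0.0078 -0.0013] [ 484.3 -184.2  226. ] [ 1.06  1.12 -3.12]
```

```bash
python3 -m crank '[{"tx":0,"ty":-20,"tz":-15,"rx":0.0012,"ry":0.0078,"rz":-0.0013,"hand":-1},{"tx":0,"ty":-18,"tz":-35,"rx":0,"ry":0,"rz":0,"hand":-1},{"tx":0,"ty":0,"tz":-40,"rx":0,"ry":0,"rz":0,"hand":-1},{"tx":0,"ty":0,"tz":-35,"rx":0,"ry":0,"rz":0,"hand":-1},{"tx":0,"ty":0,"tz":-15,"rx":0,"ry":0,"rz":0,"hand":-1},{"tx":0,"ty":0,"tz":-6,"rx":0,"ry":0,"rz":0,"hand":-1},{"tx":0,"ty":0,"tz":0,"rx":0,"ry":0,"rz":0,"hand":-1},{"tx":0,"ty":0,"tz":0,"rx":0,"ry":0,"rz":0,"hand":-1},{"tx":0,"ty":0,"tz":0,"rx":0,"ry":0,"rz":0,"hand":-1}]';python3 up.py 3.14159 0 -2.932
```

```text
t: 24.45
position: [484.2, -223.7, 80.3]
ee_rot: [-3.141, 0.0, -2.934]
force: [0.4, -0.3, -3.4]
grip_width: 0.507
finger_force: 30.0
[0.0009 0.0005 0.0021] [ 484.2 -223.7   80.3] [ 0.43 -0.3  -3.38]
```

```bash
python3 -m crank '[{"tx":0,"ty":0,"tz":-4,"rx":0,"ry":0,"rz":0,"hand":-1},{"tx":0,"ty":0,"tz":-3,"rx":0,"ry":0,"rz":0,"hand":-1},{"tx":0,"ty":0,"tz":-2,"rx":0,"ry":0,"rz":0,"hand":-1},{"tx":0,"ty":0,"tz":-1,"rx":0,"ry":0,"rz":0,"hand":-1},{"tx":0,"ty":0,"tz":-1,"rx":0,"ry":0,"rz":0,"hand":-1},{"tx":0,"ty":0,"tz":0,"rx":0,"ry":0,"rz":0,"hand":-1},{"tx":0,"ty":0,"tz":0,"rx":0,"ry":0,"rz":0,"hand":-1}]';python3 -m crank '[{"tx":0,"ty":0,"tz":-1,"rx":0,"ry":0,"rz":0,"hand":-1},{"tx":0,"ty":0,"tz":0,"rx":0,"ry":0,"rz":0,"hand":-1},{"tx":0,"ty":0,"tz":0,"rx":0,"ry":0,"rz":0,"hand":-1}]'
```

```text
t: 25.32
position: [483.6, -223.5, 68.4]
ee_rot: [3.141, -0.001, -2.934]
force: [-0.7, -0.1, -3.3]
grip_width: 0.501
finger_force: 30.0
t: 25.7
position: [483.6, -223.5, 67.4]
ee_rot: [-3.142, -0.001, -2.934]
force: [-0.4, 0.3, -3.3]
grip_width: 0.504
finger_force: 30.0
```

```bash
python3 -m crank '[{"tx":0,"ty":0,"tz":-0.8,"rx":0,"ry":0,"rz":0,"hand":-1},{"tx":0,"ty":0,"tz":0,"rx":0,"ry":0,"rz":0,"hand":-1},{"tx":0,"ty":0,"tz":0,"rx":0,"ry":0,"rz":0,"hand":-1}]';python3 -m crank '[{"tx":0,"ty":0,"tz":-0.5,"rx":0,"ry":0,"rz":0,"hand":-1},{"tx":0,"ty":0,"tz":0,"rx":0,"ry":0,"rz":0,"hand":-1},{"tx":0,"ty":0,"tz":0,"rx":0,"ry":0,"rz":0,"hand":-1}]'
```

```text
t: 26.08
position: [483.7, -223.5, 67.4]
ee_rot: [-3.141, -0.001, -2.934]
force: [-2.8, 0.4, 5.7]
grip_width: 0.505
finger_force: 30.0
t: 26.45
position: [483.7, -223.5, 67.4]
ee_rot: [-3.141, -0.001, -2.934]
force: [-3.1, 1.4, 9.5]
grip_width: 0.503
finger_force: 30.0
```

Contact on the tray floor. Releasing, retracting and checking.

```bash
python3 -m crank '[{"tx":0,"ty":0,"tz":0.4,"rx":0,"ry":0,"rz":0,"hand":-1},{"tx":0,"ty":0,"tz":0,"rx":0,"ry":0,"rz":0,"hand":0.5},{"tx":0,"ty":0,"tz":0,"rx":0,"ry":0,"rz":0,"hand":0.5},{"tx":0,"ty":0,"tz":0,"rx":0,"ry":0,"rz":0,"hand":0.5},{"tx":0,"ty":0,"tz":20,"rx":0,"ry":0,"rz":0,"hand":0.5},{"tx":0,"ty":0,"tz":55,"rx":0,"ry":0,"rz":0,"hand":0.5},{"tx":0,"ty":0,"tz":55,"rx":0,"ry":0,"rz":0,"hand":0.5},{"tx":0,"ty":0,"tz":40,"rx":0,"ry":0,"rz":0,"hand":0.5},{"tx":0,"ty":0,"tz":0,"rx":0,"ry":0,"rz":0,"hand":0.5},{"tx":0,"ty":0,"tz":0,"rx":0,"ry":0,"rz":0,"hand":0.5}]'
python3 - <<'E'
from h import *
im=cams.grab_frame("scene")[70:320,90:440,::-1];cv2.imwrite("pics/f.png",cv2.resize(im,None,fx=2.2,fy=2.2,interpolation=2))
E
```

```text
t: 27.7
position: [482.9, -223.3, 235.6]
ee_rot: [3.141, -0.002, -2.934]
force: [0.0, 0.8, -0.6]
grip_width: 0.752
finger_force: 0.0
```

View pics/f.png

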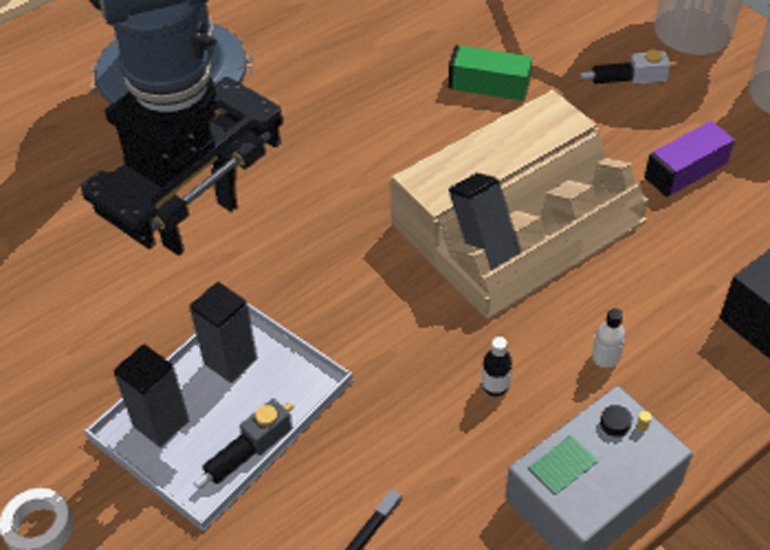

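The two loaded tins stand upright in the tray at crop (150,395) and (222,333). Tin 3 is seated in its pocket at (485,220), and everything else is where it was.

```bash
python3 -c "
from station import order;print(order.job_done())"
```

```text
the job is handed in; nothing more can be done
None
```

I handed the job in at about 28 s: tins 1 and 2 were loaded (about 4 N each) and stand upright on the tray, and tin 3 was empty (about 1 N) and is back in its own pocket.

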